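# Wedge a rocking surface plate

### The arm

A 6-joint arm with a two-finger parallel gripper is mounted at the origin on a cart in front of the work surface, level with it; the furniture and walls round the work are solid. World frame = base frame: x ahead of the robot, y to its left, z up, the work surface at z = 0. Lengths are in m, angles in rad, forces in N, time in s.
With the tool pointing down it reaches from about 0.375 to 0.975 m from the base axis. Payload 3.8 kg.
Tool frame: the origin (TCP) lies on the centre line of the jaws, within the pads' length; the fingertips stand 14 mm ahead of it and the grasp point (between the pads) lies 5 mm behind it; z points along the fingers, y is the line along which they close (so a half turn about z gives the same grasp; the last joint's range is limited). The gripper opens to 85 mm and grips with 20 to 120 N. Pads are 22 mm wide; open, the fingers measure 114 mm over their backs; the gripper's body (76 mm by 85 mm) begins 54 mm behind the grasp point. The pads swing forward as they close: fully open they stand 13 mm farther back than shut.
Start: joints at [1.255, 0.264, 1.604, -0, 1.274, -0.037], TCP at [0.186, 0.649, 0.245] pointing down, gripper open.
Joint ranges: [-2.63, 2.63], [-0.94, 2.18], [0.31, 2.57], [-1.31, 4.45], [0, 2.66], [-2.55, 2.55]. Speed limits (rad/s): [2.57, 2.57, 3.14, 3.14, 3.14, 3.14].

### API

Orientations are given as a rotation vector (axis times angle).
In Python, from workcell import bot, eyes, spot_in gives the robot as it stands.
- The arm moves only by the tool carry_out, never from a script. Its argument "series" is text: rows parted by semicolons, each of 4 numbers parted by spaces: the shift along the world's x, y, z in m, then the turn about the world's z in degrees. In form: tx ty tz roll; .... A call has 1 to 20 rows; each row shifts and turns the commanded pose from where the row before left it; what a row does not reach is not made up. A row lasts 1/8 s, in which the tool goes at most 62.5 mm and 10.7 degrees, less where a joint would pass 70% of its speed; a pose out of reach is approached as far as the arm can. A call is refused whole if a number of a shift passes 0.0625 or a number of a turn 10.7, either way. A call with a gripper value outside its range is refused whole. "jaw" is the gripper command: -1 is shut, 1 is fully open, values between are in proportion, set as the call begins (left out, the last holds). The fingers move at their own pace and stop on an object; "grip_force" is the grip in N (left out, the last holds). Time passes only in rows, so rows that do not move let the fingers close. It gives the time, the measured TCP pose, the force, the opening and the grip force at its end, in the units of the state.
- bot.read_state(): the state, without advancing time (a new reading comes with each control period).
- eyes.read_camera(name): name is "scene" or "top" or "wrist"; returns (picture, depth): 384x512x3 uint8, blue, green, red; 384x512 float32, m along the optical axis (not along the pixel's ray), 0 where there is no reading.
- eyes.get_calibration(name): a dict with "K" (3x3 intrinsics, pixels), "position" and "rotation" of the camera in the world; the wrist camera has in their place "T_tool_cam" (4x4, takes a point from camera to tool coordinates, whose origin is the TCP and whose axes are the flange's). Camera axes: x right, y down, z forward; pixel columns grow to the right and rows downward; lengths in m; the calibration is good to about 2 mm. A picture is of the moment at which its call begins: read the wrist's pose just before it. get_calibration takes no time and is no camera call.
- bot.finish_job(): hands the job in; it is judged then, once.
Trained networks look in the newest picture that a camera, given by its name, has taken for a name from the list of things; names that differ only in an ending like _2 or _b are one class to them, and where a whole thing is asked for, a point or a joint stands for the part that bears it (a point fixed in the world has none). Each returns a list of dicts, best first, with "score" (0 to 1); they miss things now and then, are a little off and sometimes report something else, mostly with a low value. They report only what shows in the picture. A call takes as long as a camera call.
- spot_in(camera, target): "rect" ([centre column, centre row, width, height] in pixels, round what is visible of it).
The state is a dict: "time": time; "q": joint angles; "joint_vel": joint speeds; "joint_torque": joint torques, N m; "tool_pos": TCP position; "tcp_rot": TCP orientation; "wrist_force": force on the tool from outside, world axes, zero at the start; "torque": the same for the moment, N m; "width": opening from 0.0 (shut) to 1.0 (fully open); "grip_force": force on a finger pad.
Only numpy, scipy, OpenCV 4.12 (cv2) and the standard library are available. Lean on these libraries where they do the work, as an engineer would, in place of code of your own. Each camera call takes 0.05 s, during which the arm holds its last target. There are 200 camera calls.

### The job

The small green surface plate rocks because its foot under the yellow spot is too short. Without gripping or lifting anything, push the wooden wedge along its rubber strip with the fingertips, thin end first, under that foot until pressing on the yellow spot no longer rocks the plate and the plate stands level, not jacked up; leave the plate where it stands and disturb nothing else. Finish with the fingertips still pressing down firmly on the plate at the yellow spot, and hold that press.

Things in the scene. Friction and masses are not known exactly. Their poses are not given: they have to be found in the camera images.
- plate: surface plate: grey steel top 200 (x) x 240 (y) mm on a green casting, loose, about 4 kg; top 63 mm over the bench, underside of the casting 25 mm over it. Origin on the bench under its centre, z up. Four dark round feet, 24 mm across, at x = +-80, y = +-100 mm; the one at x = -80, y = +100 is 9 mm too short. It starts level on the other three
- short_foot (a point): centre of the underside of the short foot (x = -80, y = +100, z = 9 mm in the plate's frame, same axes). It hangs 5 to 8 mm clear of the rubber strip, different every time
- yellow_spot (a point): yellow paint spot, 22 mm across, on the plate's top straight above the short foot, at the height of the top surface. Unwedged, a press of about 2 to 4 N here tips the corner down by the foot's clearance
- wedge: loose pale wooden wedge, 110 (x) x 50 (y) mm, 0.15 kg. Origin at the centre of its underside; x points to the thin end (x = +55, 2 mm high); the top rises evenly to 20 mm at x = -40, then is level to the red thick end (x = -55). It starts on the rubber strip beside the plate, thin end 15 to 45 mm short of the foot's near edge, aimed roughly at it (up to 0.12 rad and 8 mm off)
- wedge_thin (a point): middle of the thin edge at its underside (axes as the wedge's)
- wedge_thick (a point): middle of the red upright end face, 10 mm above the underside: push here, towards the wedge's x. It slides with 1 to 2 N, on a dark rubber strip that stands 1 to 4 mm above the bench; the resistance rises clearly once the foot bears on the wedge
- cradle: light grey metal cradle with two raised dark-edged rails, 66 x 65 x 11 mm, lying loose on the plate's corner farthest from the yellow spot; origin at its underside. Leave it
- hammer: club hammer lying on the bench, 276 x 112 x 40 mm. Leave it
- torch: red torch standing on the bench, 72 mm diameter, 174 mm high. Leave it
- brass_bush: brass bush lying on the bench, 52 x 94 x 52 mm. Leave it

How it is judged:
On the way:
1. the wedge has been pushed in under the short foot (x of short_foot in the frame of wedge between -0.04 and 0.06 m and y of short_foot in the frame of wedge between -0.025 and 0.025 m), for 0.2 s.
At the end, for the whole second after the job is handed in: the fingertips press on the plate with more than 5 N within 30 mm of the yellow spot, and under that press the plate stays within 0.012 rad of level, the short foot bearing (over 4 N) on the wedge, everything at rest (all of step 1 and angle between plate's own z axis and vertical below 0.012 rad and contact force between the fingers and plate above 5 N and horizontal distance between the grasp point and yellow_spot below 0.03 m and contact force between wedge and plate above 4 N and linear speed of each of plate, wedge below 0.01 m/s); the arm keeps its last pose, push and grip.
It fails at once if the wedge was lifted or tipped up (height (world z) of wedge above 0.02 m or angle between wedge's own z axis and vertical above 0.3 rad).
It fails at once if the plate was lifted or jacked right up (height (world z) of plate above 0.015 m or angle between plate's own z axis and vertical above 0.12 rad).
It fails at once if the plate was shoved more than 25 mm along the bench (distance of plate from where it was at the start of the episode above 0.025 m).
It fails at once if a bystander was disturbed (moved more than 30 mm) (distance of any of cradle, hammer, torch, brass_bush from where it was at the start of the episode above 0.03 m).
It also fails if it takes over 51 s, if anything falls off the work surface, if the arm or the gripper's body presses on something with over 40 N, if the wrist force passes 120 N, or if a joint passes its speed limit or range.

## Working session

There is one attempt and no reset: what is moved stays moved. The work goes in short steps, Python scripts to look and compute and a tool call to move; the robot and the scene stay as the last step left them, time stands still between calls to the robot, and variables do not carry over. Pictures are saved under pics/ and viewed, at most 10 in all, crops included, and the job is handed in when it is done.

Besides the shell and the picture viewer there is one more tool, called after "Request:" as a command line: name --argument value ..., lists and objects as JSON in quotes. carry_out: Moves the arm, as the interface text tells. Its arguments: {"type":"object","properties":{"series":{"type":"string"},"jaw":{"type":"number"},"grip_force":{"type":"number"}},"required":["series"]}

```bash
mkdir -p pics; ls
cat > h.py <<'E'
import numpy as np, cv2
from workcell import bot, eyes, spot_in
from scipy.spatial.transform import Rotation as R
def cam(name):
    s=bot.read_state(); im,d=eyes.read_camera(name); c=eyes.get_calibration(name)
    K=np.array(c["K"])
    if "T_tool_cam" in c:
        T=np.eye(4);T[:3,:3]=R.from_rotvec(s["tcp_rot"]).as_matrix();T[:3,3]=s["tool_pos"];T=T@np.array(c["T_tool_cam"])
    else:
        T=np.eye(4);r=np.array(c["rotation"]);T[:3,:3]=r if r.shape==(3,3) else R.from_rotvec(r).as_matrix();T[:3,3]=c["position"]
    return im,d,K,T
def cloud(d,K,T):
    v,u=np.indices(d.shape); p=np.stack([(u-K[0,2])/K[0,0]*d,(v-K[1,2])/K[1,1]*d,d],-1)
    return p@T[:3,:3].T+T[:3,3]
E
python3 - <<'E'
from h import *
for n in ["scene","top","wrist"]:
    im,d,K,T=cam(n); cv2.imwrite(f"pics/{n}0.png",im); P=cloud(d,K,T)
    np.savez(f"{n}0.npz",im=im,d=d,K=K,T=T)
    print(n,K[0,0],T[:3,3].round(3),T[:3,2].round(2))
    for t in ["plate","yellow_spot","wedge","wedge_thin","wedge_thick","cradle","hammer","torch","brass_bush"]:
        for r in spot_in(n,t)[:2]:
            u,v=r["rect"][:2]; print(t,round(r["score"],2),np.round(r["rect"],1),P[int(min(v,383)),int(min(u,511))].round(3))
s=bot.read_state();print(s)
E
```

```text
pics
scene 368.7523321609266 [-0.032 -0.92   0.731] [ 0.5   0.67 -0.55]
plate 0.66 [268.1 196.9  94.1  64.5] [ 0.583 -0.146  0.062]
yellow_spot 0.92 [267.8 198.9  91.1  59.9] [ 0.574 -0.152  0.061]
wedge 0.74 [215.6 192.8  20.7  17.3] [0.493 0.04  0.015]
wedge_thin 0.81 [213.9 193.5  16.4  21. ] [0.487 0.045 0.01 ]
wedge_thick 0.74 [268.8 198.8  94.7  65.7] [ 0.576 -0.155  0.062]
wedge_thick 0.62 [215.6 193.2  19.2  22.5] [0.491 0.039 0.012]
cradle 0.51 [294.4 188.6  18.2  13.9] [ 0.673 -0.17   0.07 ]
hammer 0.9 [248.2 283.1  91.4  76.4] [ 0.333 -0.384  0.028]
hammer 0.41 [212.4 194.4  17.2  16.1] [0.479 0.038 0.013]
torch 0.88 [330.9 223.2  18.7  39.7] [ 0.562 -0.431  0.14 ]
brass_bush 0.49 [239.6 151.7  22.6  14.3] [0.711 0.209 0.04 ]
brass_bush 0.37 [294.6 188.3  21.1  14.5] [ 0.673 -0.17   0.07 ]
top 398.1701602082969 [ 0.417 -0.102  1.232] [ 0.12  0.   -0.99]
plate 0.95 [264.2 175.8  95.6  83.5] [ 0.612 -0.111  0.069]
wedge 0.68 [210.9 217.1  40.5  25.1] [0.493 0.055 0.013]
wedge_thick 0.79 [211.1 220.1  37.7  22.7] [0.483 0.052 0.014]
cradle 0.81 [279.4 153.9  30.4  30.9] [ 0.6
[... 293 characters left out ...]
  0.374] [ 0.29 -0.08 -0.95]
{'time': 1.5, 'q': array([ 1.25509877e+00,  2.63895996e-01,  1.60399130e+00, -2.78411480e-05,
        1.27366817e+00, -3.68746193e-02]), 'joint_vel': array([-0.00056538, -0.00030406,  0.00069704,  0.00067526,  0.00029612,
       -0.00105224]), 'joint_torque': array([-7.71771647e-04, -5.15061378e+01, -3.67704821e+01, -3.26054451e-04,
        9.37719633e-04, -2.74894838e-06]), 'tool_pos': array([0.18577319, 0.64894242, 0.24528713]), 'tcp_rot': array([4.36539492e-01, 3.11108213e+00, 5.01760203e-05]), 'wrist_force': array([ 0.00969501, -0.56923596, -0.20065971]), 'torque': array([-0.0343257 ,  0.03583429, -0.03347055]), 'grip_force': 0.0, 'width': 0.9992813476919006}
```

Run:
```python
import cv2,numpy as np
im=cv2.imread("pics/top0.png")
cv2.imwrite("pics/a.png",cv2.resize(im[120:250,170:330],None,fx=5,fy=4.6,interpolation=cv2.INTER_CUBIC)[:, :800])
```

```text
(no output)
```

View pics/a.png

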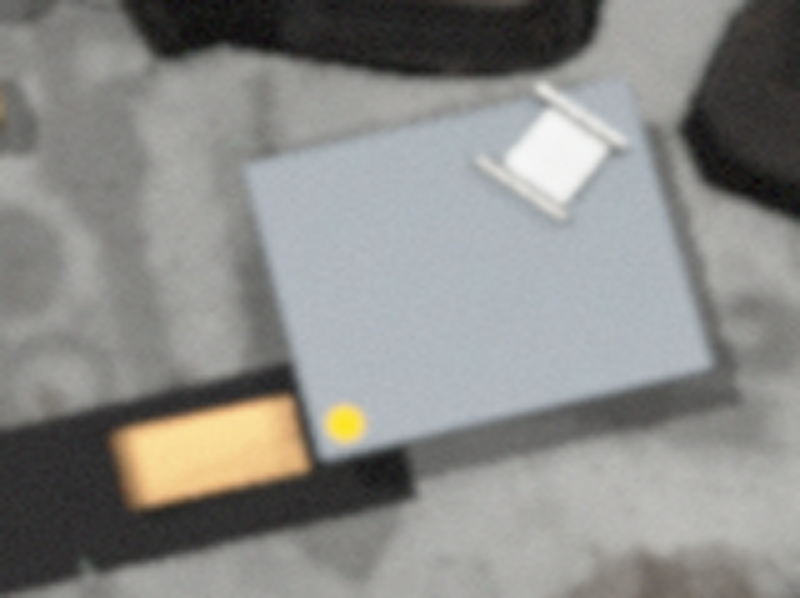

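View pics/scene0.png

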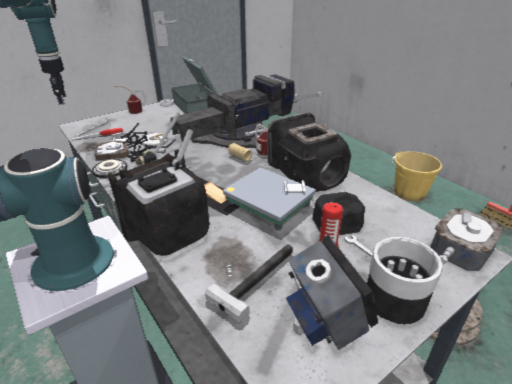

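```bash
cat >> h.py <<'E'
def ray(u,v,K,T,z):
    r=T[:3,:3]@np.array([(u-K[0,2])/K[0,0],(v-K[1,2])/K[1,1],1]); return T[:3,3]+r*(z-T[2,3])/r[2]
E
python3 - <<'E'
from h import *
for n in ["top","scene"]:
    z=np.load(n+"0.npz"); im,d,K,T=[z[k] for k in("im","d","K","T")]; P=cloud(d,K,T)
    hsv=cv2.cvtColor(im,cv2.COLOR_BGR2HSV)
    near=(np.hypot(P[...,0]-.5,P[...,1])<.14)
    ys=near&(hsv[...,0]>22)&(hsv[...,0]<36)&(hsv[...,1]>150)
    wd=near&(hsv[...,0]>8)&(hsv[...,0]<=24)&(hsv[...,1]>60)&(hsv[...,2]>120)&~ys
    for m,nm in((ys,"spot"),(wd,"wedge")):
        k,l,st,c=cv2.connectedComponentsWithStats(m.astype(np.uint8)); i=1+np.argmax(st[1:,4]); m=l==i
        print(n,nm,st[i],c[i],P[m].mean(0).round(4))
        if nm=="spot": print(ray(*c[i],K,T,.063).round(4))
        else:
            r=cv2.minAreaRect(np.argwhere(m)[:,::-1].astype(np.float32)); b=cv2.boxPoints(r); print(r)
            for q in b: print(q.round(1),ray(*q,K,T,.012).round(4), P[int(q[1]),int(q[0])].round(3))
    if n=="top":
        # plate top
        pm=(P[...,2]>.052)&(P[...,2]<.08)&(np.hypot(P[...,0]-.59,P[...,1]+.1)<.2)
        pm=cv2.morphologyEx(pm.astype(np.uint8),cv2.MORPH_OPEN,np.ones((5,5)))
        k,l,st,c=cv2.connectedComponentsWithStats(pm); i=l[176,264]; m=l==i
        q=cv2.minAreaRect(P[m][:,:2].astype(np.float32)); print("plate",q,cv2.boxPoints(q),np.median(P[m][:,2]))
        g=[]
        for x in np.arange(.7,.28,-.03):
            row=[]
            for y in np.arange(.36,-.1,-.03):
                s=(abs(P[...,0]-x)<.015)&(abs(P[...,1]-y)<.015); row.append(int(1000*np.percentile(P[s][:,2],90)) if s.any() else -1)
            print(round(x,2),row)
E
```

```text
top spot [236 209   6   6  26] [238.65384615 211.65384615] [ 0.5047 -0.0359  0.0636]
[ 0.5047 -0.0358  0.063 ]
top wedge [193 206  39  24 661] [211.82450832 217.53403933] [0.4907 0.0482 0.0193]
((211.84226989746094, 217.5375518798828), (18.205373764038086, 36.873985290527344), 76.60750579833984)
[191.8 213. ] [0.5057 0.1109 0.012 ] [0.509 0.115 0.002]
[227.7 204.4] [0.5311 0.0008 0.012 ] [0.533 0.004 0.003]
[231.9 222.1] [ 0.4766 -0.0122  0.012 ] [ 0.477 -0.009  0.005]
[196.  230.7] [0.4514 0.0974 0.012 ] [0.454 0.098 0.006]
plate ((0.6077002286911011, -0.11214765906333923), (0.20072920620441437, 0.24015209078788757), 13.990140914916992) [[ 0.48128375 -0.01989702]
 [ 0.5393417  -0.25292557]
 [ 0.7341167  -0.20439829]
 [ 0.67605877  0.02863026]] 0.06367459224653338
0.7 [128, 3, 3, 50, 48, 45, 38, 4, 3, 3, 3, 4, 3, 64, 66, 65]
0.67 [126, 3, 4, 4, 3, 3, 3, 4, 3, 4, 3, 64, 66, 66, 66, 66]
0.64 [128, 3, 3, 3, 3, 3, 3, 3, 4, 3, 4, 62, 66, 66, 66, 67]
0.61 [127, 4, 3, 3, 3, 3, 4, 2, 3, 3, 3, 3, 66, 66, 67, 65]
0.58 [134, 4, 3, 3, 4, 4, 3, 3, 3, 3, 3, 3, 65, 66, 66, 66]
0.55 [130, 4, 4, 3, 4, 4, 3, 3, 3, 4, 4, 4, 65, 66, 66, 66]
0.52 [3, 4, 3, 3, 3, 4, 3, 4, 5, 8, 17, 12, 63, 66, 66, 65]
0.49 [4, 3, 3, 4, 3, 5, 6, 5, 9, 25, 21, 14, 9, 65, 65, 62]
0.46 [4, 4, 3, 4, 3, 4, 5, 5, 5, 24, 20, 13, 5, 5, 5, 3]
0.43 [3, 3, 3, 3, 3, 3, 5, 5, 6, 6, 5, 5, 4, 3, 3, 1231]
0.4 [4, 3, 2, 4, 3, 3, 5, 5, 4, 3, 3, 3, 3, 305, 3, 3]
0.37 [4, 3, 3, 3, 3, 3, 3, 3, 3, 3, 3, 225, 222, 303, 200, 200]
0.34 [3, 4, 3, 4, 3, 3, 4, 12, 14, 12, 4, 223, 222, 258, 230, 212]
0.31 [5, 3, 3, 3, 4, 3, 13, 13, 4, 15, 12, 217, 216, 225, 213, 213]Traceback (most recent call last):
  File "<stdin>", line 9, in <module>
    return _wrapfunc(a, 'argmax', axis=axis, out=out, **kwds)
    return bound(*args, **kwds)
ValueError: attempt to get argmax of an empty sequence
```

Run:
```python
from h import *
Q=[]
for n in ["top","scene","wrist"]:
    z=np.load(n+"0.npz"); P=cloud(z["d"],z["K"],z["T"])[z["d"]>0]; Q.append(P); 
    c=P[(P[:,2]>.03)&(P[:,2]<.6)]
    s=c[(c[:,0]>.38)&(c[:,0]<.46)&(abs(c[:,1])<.13)]; print(n,len(s), s[np.argsort(-s[:,0])][:12].round(3).tolist())
P=np.vstack(Q[:2]); P=P[P[:,2]<.6]
for x in np.arange(.6,.05,-.05):
    print(round(x,2),[int(1000*np.percentile(P[s][:,2],98)) if (s:=(abs(P[:,0]-x)<.025)&(abs(P[:,1]-y)<.025)).sum()>3 else -1 for y in np.arange(.7,-.2,-.05)])
```

```text
top 34 [[0.394, -0.027, 0.306], [0.394, -0.034, 0.306], [0.394, -0.032, 0.304], [0.394, -0.029, 0.303], [0.391, -0.034, 0.307], [0.391, -0.029, 0.306], [0.391, -0.027, 0.304], [0.391, -0.032, 0.306], [0.391, -0.036, 0.305], [0.389, -0.034, 0.309], [0.389, -0.029, 0.306], [0.389, -0.027, 0.306]]
scene 31 [[0.392, -0.04, 0.303], [0.391, -0.036, 0.305], [0.391, -0.04, 0.301], [0.389, -0.039, 0.304], [0.389, -0.028, 0.306], [0.389, -0.037, 0.294], [0.389, -0.04, 0.301], [0.388, -0.036, 0.306], [0.388, -0.041, 0.299], [0.387, -0.037, 0.301], [0.385, -0.041, 0.305], [0.385, -0.038, 0.289]]
wrist 0 []
0.6 [6, 5, 5, 5, 1, 153, 153, 148, 5, 4, 5, 4, 5, 4, 67, 67, 67, 67]
0.55 [5, 16, 21, 19, 8, 152, 192, 148, 5, 5, 5, 5, 5, 6, 67, 67, 67, 67]
0.5 [6, 19, 23, 20, 12, 104, 158, 5, 5, 5, 7, 7, 26, 22, 65, 67, 66, 65]
0.45 [5, 16, 19, 18, 105, 76, 32, 5, 5, 5, 7, 7, 26, 21, 7, 6, 4, 5]
0.4 [18, 13, 5, 5, 151, 107, 40, 5, 5, 6, 6, 7, 6, 5, 58, 308, 4, 4]
0.35 [13, 30, 45, 44, 120, 84, 41, 5, 5, 4, 5, 14, 15, 225, 230, 289, 213, 205]
0.3 [22, 31, 41, 37, 25, 28, 17, 5, 5, 5, 14, 16, 16, 216, 219, 230, 230, 210]
0.25 [6, 563, 587, 29, 28, 29, 24, 5, 5, 9, 15, 12, 5, 215, 216, 225, 225, 211]
0.2 [327, 542, 572, 593, 26, 595, 16, 5, 5, 5, 5, 4, 5, 218, 223, 230, 229, 211]
0.15 [-1, 564, 571, 299, -1, 599, -1, -1, -1, -1, -1, 5, 4, 3, 225, 203, 3, 4]
0.1 [-1, 571, 572, -1, 599, 599, -1, -1, -1, -1, -1, 5, 4, 260, 306, 300, 3, 4]
```

Request:
carry_out --series "0 0 0.03 0; 0.018 -0.0325 0 -3.77; 0.018 -0.0325 0 -3.77; 0.018 -0.0325 0 -3.77; 0.018 -0.0325 0 -3.77; 0.018 -0.0325 0 -3.77; 0.018 -0.0325 0 -3.77; 0.018 -0.0325 0 -3.77; 0.018 -0.0325 0 -3.77; 0.018 -0.0325 0 -3.77; 0.018 -0.0325 0 -3.77; 0.018 -0.0325 0 -3.77; 0.018 -0.0325 0 -3.77; 0.018 -0.0325 0 -3.77; 0.018 -0.0325 0 -3.77; 0.018 -0.0325 0 -3.77; 0.018 -0.0325 0 -3.77; 0 0 0 0; 0 0 0 0" --jaw -1

```text
time: 3.88
tool_pos: [0.4735, 0.1291, 0.2753]
tcp_rot: [-1.94, -2.47, -0.0]
wrist_force: [0.0, 0.2, -0.7]
width: -0.003
grip_force: 0.0
```

Run:
```python
from h import *
im,d,K,T=cam("wrist"); cv2.imwrite("pics/w1.png",im); P=cloud(d,K,T)
hsv=cv2.cvtColor(im,cv2.COLOR_BGR2HSV)
for t in ["wedge","wedge_thick","wedge_thin","yellow_spot"]:
    for r in spot_in("wrist",t)[:2]: print(t,round(r["score"],2),np.round(r["rect"]))
for nm,m in (("spot",(hsv[...,0]>22)&(hsv[...,0]<36)&(hsv[...,1]>150)),("wood",(hsv[...,0]>8)&(hsv[...,0]<=24)&(hsv[...,1]>60)&(hsv[...,2]>110)),("red",((hsv[...,0]<6)|(hsv[...,0]>174))&(hsv[...,1]>130))):
    k,l,st,c=cv2.connectedComponentsWithStats(m.astype(np.uint8))
    for i in 1+np.argsort(-st[1:,4])[:2]:
        mm=l==i; q=P[mm&(d>0)]; print(nm,st[i],c[i].round(1),q.mean(0).round(4))
        if st[i,4]>300:
            b=cv2.boxPoints(cv2.minAreaRect(np.argwhere(mm)[:,::-1].astype(np.float32))); print([(x.round().tolist(),ray(*x,K,T,.015).round(4).tolist()) for x in b])
        if nm=="spot": print(ray(*c[i],K,T,.063).round(4))
```

```text
wedge 0.77 [256. 208.  38.  63.]
wedge_thick 0.94 [255. 206.  41.  64.]
wedge_thin 0.87 [256. 208.  37.  62.]
yellow_spot 0.6 [313. 298. 131.  83.]
spot [111  99  10  12  78] [116.  104.8] [0.2754 0.155  0.0128]
[0.2983 0.1614 0.063 ]
spot [133  92  13  12  63] [139.2  97.5] [0.3041 0.1715 0.0129]
[0.3233 0.1758 0.063 ]
wood [ 431   93   62   77 2007] [454.5 129.6] [0.7057 0.2294 0.0404]
[([430.0, 164.0], [0.7112, 0.1792, 0.015]), ([450.0, 85.0], [0.6922, 0.2825, 0.015]), ([492.0, 95.0], [0.7515, 0.2837, 0.015]), ([472.0, 175.0], [0.776, 0.1793, 0.015])]
wood [236 179  38  62 808] [251.7 203.3] [0.4815 0.0649 0.0205]
[([236.0, 179.0], [0.4517, 0.0939, 0.015]), ([273.0, 179.0], [0.503, 0.1065, 0.015]), ([273.0, 240.0], [0.5276, 0.013, 0.015]), ([236.0, 240.0], [0.4727, -0.0005, 0.015])]
red [237 176  36   3 106] [254.8 177. ] [0.4771 0.1026 0.0129]
red [501 176  11  13  47] [507.4 180.8] [0.813  0.1844 0.0312]
```

View pics/w1.png

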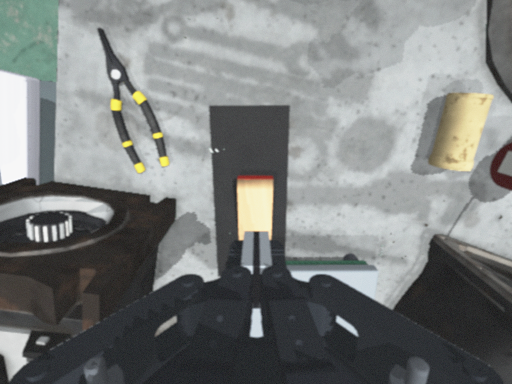

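Request:
carry_out --series "-0.002 -0.0005 -0.06 0; 0 0 -0.06 0; 0 0 -0.06 0; 0 0 -0.03 0; 0 0 -0.02 0; 0 0 -0.01 0; 0 0 -0.006 0; 0 0 -0.004 0; 0 0 0 0; 0 0 0 0"

```text
time: 5.38
tool_pos: [0.4723, 0.1285, 0.0259]
tcp_rot: [1.94, 2.47, 0.002]
wrist_force: [0.3, 0.2, -0.0]
width: -0.001
grip_force: 0.0
```

Request:
carry_out --series "0.0007 -0.0029 -0.002 0; 0.0007 -0.0029 0 0; 0.0007 -0.0029 0 0; 0.0007 -0.0029 0 0; 0.0007 -0.0029 0 0; 0.0007 -0.0029 0 0; 0.0007 -0.0029 0 0; 0 0 0 0; 0 0 0 0"

```text
time: 6.5
tool_pos: [0.4767, 0.1081, 0.0233]
tcp_rot: [1.94, 2.471, -0.0]
wrist_force: [0.7, -0.8, 0.5]
width: -0.0
grip_force: 0.0
```

```bash
cat > look.py <<'E'
from h import *
import sys
im,d,K,T=cam("wrist"); cv2.imwrite(f"pics/{sys.argv[1]}.png",im); P=cloud(d,K,T)
h=cv2.cvtColor(im,cv2.COLOR_BGR2HSV)
for nm,m in (("wood",(h[...,0]>8)&(h[...,0]<=24)&(h[...,1]>60)&(h[...,2]>110)),("red",((h[...,0]<6)|(h[...,0]>174))&(h[...,1]>130))):
    k,l,st,c=cv2.connectedComponentsWithStats(m.astype(np.uint8))
    for i in 1+np.argsort(-st[1:,4])[:2]: print(nm,st[i],P[(l==i)&(d>0)].mean(0).round(4))
im,d,K,T=cam("top"); P=cloud(d,K,T); h=cv2.cvtColor(im,cv2.COLOR_BGR2HSV)
m=(h[...,0]>22)&(h[...,0]<36)&(h[...,1]>150)&(np.hypot(P[...,0]-.505,P[...,1]+.036)<.03)
print("spot top",m.sum(), P[m].mean(0).round(4) if m.any() else "", ray(*np.argwhere(m).mean(0)[::-1],K,T,.063).round(4) if m.any() else "")
m=(h[...,0]>8)&(h[...,0]<=24)&(h[...,1]>60)&(h[...,2]>120)&(np.hypot(P[...,0]-.5,P[...,1]-.04)<.12)
if m.any():
    r=cv2.minAreaRect(np.argwhere(m)[:,::-1].astype(np.float32)); print("wood top",r[1],[ray(*q,K,T,.012).round(4)[:2].tolist() for q in cv2.boxPoints(r)])
pm=(P[...,2]>.052)&(P[...,2]<.08)&(np.hypot(P[...,0]-.61,P[...,1]+.11)<.16)
q=P[pm]; A=np.c_[q[:,:2]-[.607,-.112],np.ones(len(q))]
for _ in range(4):
    s=np.linalg.lstsq(A,q[:,2],rcond=None)[0]; k=abs(q[:,2]-A@s)<.006; A,q=A[k],q[k]
print("plate plane slopes",s.round(4))
st=bot.read_state(); print(st["time"],st["tool_pos"].round(4),st["wrist_force"].round(2))
E
python3 look.py w2
```

```text
wood [249 308  15  30 228] [0.4827 0.0796 0.0339]
wood [293 277  11   4  31] [0.4999 0.1039 0.0264]
red [285 257  18  20 258] [0.4988 0.103  0.0138]
red [210 257  18  19 244] [0.4577 0.092  0.0124]
spot top 25 [ 0.5048 -0.0356  0.0639] [ 0.5049 -0.0355  0.063 ]
wood top (18.22903060913086, 46.585304260253906) [[0.5099, 0.1021], [0.5389, -0.0379], [0.4839, -0.0495], [0.4552, 0.0898]]
plate plane slopes [ 0.0033 -0.0007  0.0637]
6.6 [0.4767 0.1081 0.0233] [ 0.62 -0.08  0.19]
```

Request:
carry_out --series "0.0005 -0.002 0 0; 0.0005 -0.002 0 0; 0.0005 -0.002 0 0; 0.0005 -0.002 0 0; 0.0005 -0.002 0 0; 0.0005 -0.002 0 0"

```text
time: 7.35
tool_pos: [0.4797, 0.0959, 0.0233]
tcp_rot: [-1.941, -2.471, 0.0]
wrist_force: [-0.2, -0.2, -0.1]
width: -0.0
grip_force: 0.4
```

Request:
carry_out --series "0.0005 -0.002 0 0; 0.0005 -0.002 0 0; 0.0005 -0.002 0 0; 0.0005 -0.002 0 0; 0.0005 -0.002 0 0"

```text
time: 7.98
tool_pos: [0.4822, 0.086, 0.0233]
tcp_rot: [-1.94, -2.471, 0.0]
wrist_force: [0.4, -0.3, -0.6]
width: -0.002
grip_force: 0.4
```

```bash
python3 look.py w3
```

```text
wood [249 308  15  30 219] [0.4881 0.0578 0.0342]
wood [292 276  12   5  43] [0.5051 0.082  0.0262]
red [285 257  19  19 253] [0.5043 0.0813 0.0139]
red [210 256  18  20 247] [0.4631 0.0703 0.0126]
spot top 25 [ 0.5048 -0.0356  0.0641] [ 0.5049 -0.0355  0.063 ]
wood top (17.922910690307617, 39.2964973449707) [[0.515, 0.0803], [0.5391, -0.0379], [0.485, -0.0492], [0.4612, 0.0685]]
plate plane slopes [ 0.0031 -0.0013  0.0637]
8.075 [0.4822 0.0858 0.0233] [ 0.29  0.03 -0.97]
```

Request:
carry_out --series "0.0004 -0.0015 0 0; 0.0004 -0.0015 0 0; 0.0004 -0.0015 0 0; 0.0004 -0.0015 0 0"

```text
time: 8.57
tool_pos: [0.4838, 0.08, 0.0233]
tcp_rot: [1.94, 2.471, 0.0]
wrist_force: [-0.6, 1.1, -0.6]
width: 0.001
grip_force: 0.5
```

Request:
carry_out --series "0.0005 -0.002 0 0; 0.0005 -0.002 0 0"

```text
time: 8.82
tool_pos: [0.4848, 0.076, 0.0233]
tcp_rot: [1.94, 2.471, 0.0]
wrist_force: [-1.3, 0.7, 1.0]
width: -0.002
grip_force: 0.5
```

Request:
carry_out --series "0.0005 -0.002 0 0"

```text
time: 8.95
tool_pos: [0.4853, 0.074, 0.0233]
tcp_rot: [-1.941, -2.471, 0.0]
wrist_force: [0.1, 1.9, 0.3]
width: 0.002
grip_force: 0.5
```

Request:
carry_out --series "0.0005 -0.002 0 0"

```text
time: 9.07
tool_pos: [0.4858, 0.072, 0.0233]
tcp_rot: [-1.941, -2.471, 0.0]
wrist_force: [-1.5, 0.1, 0.8]
width: -0.001
grip_force: 0.5
```

Request:
carry_out --series "0.0005 -0.002 0 0"

```text
time: 9.2
tool_pos: [0.4863, 0.07, 0.0233]
tcp_rot: [-1.941, -2.471, 0.0]
wrist_force: [0.3, 0.4, 0.9]
width: -0.001
grip_force: 0.5
```

Request:
carry_out --series "0.0005 -0.002 0 0"

```text
time: 9.32
tool_pos: [0.4867, 0.0682, 0.0233]
tcp_rot: [-1.941, -2.47, -0.0]
wrist_force: [-1.0, 4.4, 1.6]
width: -0.004
grip_force: 2.1
```

```bash
python3 look.py w4
python3 - <<'E'
from h import *
f=[]
for i in range(6): eyes.read_camera("top"); s=bot.read_state(); f.append(s["wrist_force"])
print(np.round(np.mean(f,0),2),np.round(np.std(f,0),2))
E
```

```text
wood [249 308  15  31 235] [0.4928 0.0395 0.0338]
wood [292 276  12   5  43] [0.5097 0.064  0.026 ]
red [285 257  19  19 257] [0.5088 0.0635 0.0141]
red [210 257  18  19 246] [0.4676 0.0525 0.0128]
spot top 26 [ 0.5046 -0.0359  0.0643] [ 0.5047 -0.0358  0.063 ]
wood top (17.80780601501465, 32.63810348510742) [[0.5188, 0.0609], [0.5411, -0.0368], [0.4877, -0.0492], [0.4656, 0.048]]
plate plane slopes [ 0.0032 -0.0005  0.0636]
9.425 [0.4868 0.0681 0.0233] [-0.62  1.74  0.17]
[-0.4   2.01  0.51] [0.36 0.53 0.36]
```

Request:
carry_out --series "0.0005 -0.002 0 0"

```text
time: 9.85
tool_pos: [0.487, 0.0672, 0.0233]
tcp_rot: [-1.941, -2.468, -0.002]
wrist_force: [-1.6, 10.7, 2.1]
width: -0.001
grip_force: 5.2
```

Request:
carry_out --series "0.0002 -0.001 0 0"

```text
time: 9.98
tool_pos: [0.4871, 0.0669, 0.0233]
tcp_rot: [-1.941, -2.467, -0.003]
wrist_force: [-2.5, 12.3, 2.2]
width: -0.001
grip_force: 6.2
```

```bash
python3 look.py w5
```

```text
wood [249 308  15  30 237] [0.4932 0.0378 0.0334]
wood [292 276  12   5  43] [0.51   0.0627 0.026 ]
red [285 256  19  19 261] [0.5091 0.0622 0.0135]
red [209 257  19  19 242] [0.468  0.0513 0.0126]
spot top 25 [ 0.5048 -0.0356  0.0645] [ 0.5049 -0.0355  0.063 ]
wood top (18.04268455505371, 31.18246841430664) [[0.521, 0.0559], [0.5391, -0.0382], [0.4846, -0.0489], [0.4666, 0.0446]]
plate plane slopes [ 0.0035 -0.0009  0.0637]
10.075 [0.487  0.0669 0.0233] [-1.67 11.04  1.64]
```

Request:
carry_out --series "-0.002 0.008 0 0; -0.002 0.008 0 0; -0.002 0.008 0 0; 0 0 0.04 0; 0 0 0.05 0; 0 0 0.02 0; 0.006 -0.031 0 0; 0.006 -0.031 0 0; 0.006 -0.031 0 0; 0.006 -0.031 0 0; 0 0 0 0; 0 0 0 0"

```text
time: 11.58
tool_pos: [0.5051, -0.0344, 0.1331]
tcp_rot: [-1.941, -2.47, 0.0]
wrist_force: [0.2, 0.2, 0.8]
width: 0.001
grip_force: 0.0
```

```bash
python3 look.py w6
```

```text
wood [ 233   82   64  100 5965] [0.4978 0.0186 0.0175]
wood [243 201   4   4   4] [ 0.4946 -0.0315  0.0634]
red [ 12 108   1   1   1] [0.3724 0.0101 0.1204]
spot top 0  
wood top (10.0, 20.0) [[0.499, 0.058], [0.4985, -0.0033], [0.4679, -0.0034], [0.4684, 0.0578]]
plate plane slopes [ 0.0039 -0.0017  0.0637]
11.675 [ 0.5051 -0.034   0.1331] [ 0.32  0.   -0.53]
```

Request:
carry_out --series "0 -0.001 -0.03 0; 0 0 -0.012 0; 0 0 -0.006 0; 0 0 -0.002 0; 0 0 -0.002 0; 0 0 0 0"

```text
time: 12.42
tool_pos: [0.5058, -0.0359, 0.0817]
tcp_rot: [1.94, 2.47, 0.001]
wrist_force: [0.3, 0.3, 0.6]
width: 0.001
grip_force: 0.0
```

Request:
carry_out --series "0 0 -0.001 0; 0 0 -0.001 0; 0 0 0 0"

```text
time: 12.8
tool_pos: [0.5054, -0.0359, 0.0792]
tcp_rot: [-1.941, -2.47, 0.0]
wrist_force: [-0.4, -0.4, -0.1]
width: 0.005
grip_force: 0.0
```

Request:
carry_out --series "0 0 -0.001 0; 0 0 0 0"

```text
time: 13.05
tool_pos: [0.5054, -0.0359, 0.0782]
tcp_rot: [-1.94, -2.47, 0.0]
wrist_force: [0.1, 0.4, -0.5]
width: 0.003
grip_force: 0.0
```

Request:
carry_out --series "0 0 -0.001 0; 0 0 0 0"

```text
time: 13.3
tool_pos: [0.5054, -0.0359, 0.0772]
tcp_rot: [-1.94, -2.47, 0.0]
wrist_force: [1.0, 1.0, -0.8]
width: -0.001
grip_force: 0.0
```

Request:
carry_out --series "0 0 -0.001 0; 0 0 0 0"

```text
time: 13.55
tool_pos: [0.5055, -0.0359, 0.077]
tcp_rot: [-1.94, -2.471, 0.0]
wrist_force: [-1.6, 0.3, 6.3]
width: 0.002
grip_force: 2.8
```

Request:
carry_out --series "0 0 -0.001 0; 0 0 0 0"

```text
time: 13.8
tool_pos: [0.5056, -0.0358, 0.077]
tcp_rot: [-1.94, -2.47, 0.0]
wrist_force: [-5.8, 0.7, 12.0]
width: 0.003
grip_force: 6.2
```

Request:
carry_out --series "0 0 -0.001 0; 0 0 0 0; 0 0 0 0; 0 0 0 0"

```text
time: 14.3
tool_pos: [0.5056, -0.0359, 0.0769]
tcp_rot: [-1.94, -2.47, 0.0]
wrist_force: [-8.4, 1.4, 19.3]
width: 0.002
grip_force: 9.5
```

```bash
python3 look.py w7; python3 look.py w8|tail -2
```

```text
wood [ 226   73   83  132 9811] [0.4978 0.0189 0.0177]
wood [237 234   7   6  29] [ 0.4951 -0.0324  0.0639]
spot top 0  
wood top (9.0, 19.0) [[0.4959, 0.055], [0.4954, -0.0033], [0.4679, -0.0034], [0.4683, 0.0548]]
plate plane slopes [ 0.009  -0.0033  0.0636]
14.4 [ 0.5056 -0.0358  0.0769] [-8.53  0.88 18.79]
plate plane slopes [ 0.0074 -0.003   0.0635]
14.5 [ 0.5056 -0.0359  0.0769] [-8.26  1.18 19.38]
```

View pics/w8.png

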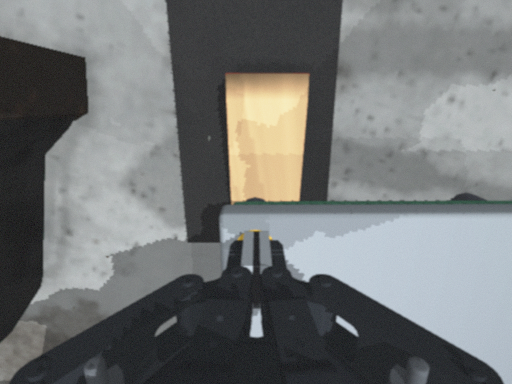

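```bash
python3 -c "
from workcell import bot
print(bot.finish_job())"
```

```text
the job is handed in; nothing more can be done
None
```

The wedge is snug under the short foot. The fingertips hold about 19 N on the yellow spot, and the plate did not drop as the press rose from 6 to 19 N. The job is handed in, but no verdict was returned, and the last camera tilt reading (about 0.008–0.010 rad with the arm in view, limit 0.012) is rough.

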